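# Hang the hand bell in the free bay of the slotted shelf

### The arm

A 6-joint arm with a two-finger parallel gripper is mounted at the origin on the work surface. World frame = base frame: x ahead of the robot, y to its left, z up, the work surface at z = 0. Lengths are in mm, angles in rad, forces in N, time in s.
With the tool pointing down it reaches from about 400 to 825 mm from the base axis. Payload 7 kg.
Tool frame: the origin (TCP) lies at the very end of the fingers, on their centre line; the grasp point (between the pads) lies 19 mm behind it; z points along the fingers, y is the direction in which the jaws open and shut (so a half turn about z gives the same grasp; the last joint's range is limited). The gripper opens to 88 mm and grips with 3 to 60 N. Pads are 19 mm wide; open, the fingers measure 130 mm over their backs; the gripper's body (78 mm by 193 mm) begins 47 mm behind the grasp point.
Start: joints at [1.46, 0.359, 0.012, 0, -1.224, -0.288], TCP at [262.117, 622.005, 226.561] pointing down, gripper open.
Joint ranges: [-3.07, 3.07], [-1.43, 2.12], [-1.02, 1.25], [-3.03, 1.67], [-3.05, -0], [-3.03, 3.03]. Speed limits (rad/s): [2.39, 2.39, 3.01, 3.14, 3.14, 3.14].

### API

Orientations are given as a unit quaternion [x, y, z, w].
In Python, from plant import bot gives the robot as it stands. Calls block until the motion is done:
- bot.move_ptp(position, orientation): joint-space move of the TCP to a pose.
- bot.line_to(position, velocity=150, ori=None): straight line of the TCP; ori=None keeps the orientation; velocity is the mean speed in mm/s.
- bot.move_joints(angles): joint-space move.
- bot.move_gripper(opening, force=None): finger opening in mm; force is the grip in N (None keeps the last); returns when the fingers have stopped.
- bot.pause(seconds).
- bot.solve_ik(position, orientation): joint angles nearest the present ones, or None.
- bot.read_state(): the state.
- bot.camera(name): name is "scene" or "top" or "wrist"; returns the picture (384x512x3 uint8, red, green, blue); there is no depth.
- bot.get_calibration(name): a dict with "fx", "fy", "cx", "cy" (pixels), "view" (4x4, takes a point from world to camera coordinates); the wrist camera has in their place "T_tool_cam" (4x4, takes a point from camera to tool coordinates, whose origin is the TCP and whose axes are the flange's). Camera axes: x right, y up, looking along -z (the intrinsics and any distortion apply to the point x, -y, -z); pixel columns grow to the right and rows downward; lengths in mm; the calibration is good to about 2 mm. The wrist camera is an equidistant fisheye: a pixel r from the principal point sees the ray r / f radians off the axis. A picture is of the moment at which its call begins: read the wrist's pose just before it. get_calibration takes no time and is no camera call.
A pose or a line that the arm cannot do raises bot.Unreachable and nothing moves.
- bot.close_job(): hands the job in, once; it reports no verdict.
The state is a dict: "t": time; "joint_pos": joint angles; "qvel": joint speeds; "tau": joint torques, N m; "tcp_pos": TCP position; "eef_rot": TCP orientation; "contact_force": force on the tool from outside, world axes, zero at the start; "moment": the same for the moment, N m; "width": finger opening in mm.
Only numpy, scipy, OpenCV 4.12 (cv2) and the standard library are available. Lean on these libraries where they do the work, as an engineer would, in place of code of your own. Each camera call takes 0.05 s, during which the arm holds its last target. There are 200 camera calls.

### The job

Hang the blue hand bell from the counter in the one free bay of the slotted shelf: bring its thin neck in through that slot's open front, dome below the board and collar above it, take it round the corner to the slot's blind end, and leave it hanging straight and still by its collar. Leave the two hanging bells and the sheep, vase and mug where they are.

Things in the scene. Friction and masses are not known exactly. Their poses are not given: they have to be found in the camera images.
- bell: Hand bell to hang: blue dome, dark handle, 0.2 kg, 155 mm tall, standing on its mouth. Origin: centre of the underside, z up along the handle; round about z. Heights above the origin in mm: dome 0-50 (diameter 53 at the mouth, 12 at its top); thin steel neck 50-90, diameter 9; flat collar 90-96, diameter 36; wooden grip 96-146, diameter 18; round end to 155.
- rack: Fixed green shelf board 400 mm wide (y), deep from x = -45 (front edge) to +60, top 150 and underside 138 above the counter, on 15 mm end panels. Three L-shaped slots, 20 wide: each opens at the front edge, runs back (+x) along y = bay + 35 until its centre line is at x = 0, then turns right (-y) 35 to the bay. Origin: on the counter under the middle bay; x away from the robot, y left.
- bay_left (a point): Point on the shelf's top at the left bay: on the slot's centre line, 10 mm short of its blind end; at (0, 125, 150) mm in the rack's frame. Its axes are the rack's.
- bay_middle (a point): The same point of the middle bay; at (0, 0, 150) mm in the rack's frame.
- bay_right (a point): The same point of the right bay; at (0, -125, 150) mm in the rack's frame.
- hung_white: Bystander bell with white dome and pale handle. Same shape and size as bell. Origin: centre of the underside, z up along the handle. At the start it hangs upright in one of the three bays, its collar lying on the shelf. Leave it alone.
- hung_green: Bystander bell with green dome and pale handle. Same shape and size as bell. Origin: centre of the underside, z up along the handle. At the start it hangs upright in one of the three bays, its collar lying on the shelf. Leave it alone.
- sheep: Bystander: white and black sheep figurine, 105 mm tall, about 65 mm across. Origin under its centre.
- vase: Bystander: cream bud vase, 62 mm tall, diameter 52. Origin under its centre.
- mug: Bystander: white mug, 90 mm tall, diameter 80, with a handle. Origin under its centre.
Mind the look-alikes: they are no part of the job. Leave any pink or red look-alike of the bell alone.

How it is judged:
By the outcome, as a careful person would: the job done as asked, in the order asked, and still so for the second after the job is handed in, with the robot touching nothing.
It also fails if it takes over 48 s, if anything falls off the work surface, if the arm or the gripper's body presses on something with over 40 N, if the wrist force passes 120 N, or if a joint passes its speed limit or range.

## Working session

There is one attempt and no reset: what is moved stays moved. The work goes in short steps, each a Python script; the robot and the scene stay as the last script left them, time stands still between calls to the robot, and variables do not carry over. Pictures are saved under pics/ and viewed, about 8 in all and at most 12, crops included, and the job is handed in when it is done.

```bash
mkdir -p pics; ls
python3 - <<'E'
from plant import bot
import cv2
for n in("scene","top"):
    im=bot.camera(n); cv2.imwrite(f"pics/{n}0.png",im[:,:,::-1])
    c=bot.get_calibration(n); print(n,c)
print(bot.get_calibration("wrist")); s=bot.read_state(); print(s)
a=cv2.imread("pics/scene0.png");b=cv2.imread("pics/top0.png")
E
```

```text
pics
scene {'fx': 475.7294020716489, 'fy': 475.7294020716489, 'cx': 247.97687008332338, 'cy': 200.57104437330318, 'view': array([[-6.01036262e-01,  7.99018733e-01,  1.80132384e-02,
         3.17807011e+02],
       [-4.09001259e-01, -3.26865405e-01,  8.51984141e-01,
         1.01913889e+02],
       [ 6.86639193e-01,  5.04705926e-01,  5.23257629e-01,
        -1.60841670e+03],
       [ 0.00000000e+00,  0.00000000e+00,  0.00000000e+00,
         1.00000000e+00]])}
top {'fx': 447.1087035571095, 'fy': 447.1087035571095, 'cx': 254.0988828271092, 'cy': 195.90382324353808, 'view': array([[-2.00535370e-03, -9.99992595e-01, -3.28454702e-03,
        -2.90951080e+01],
       [ 9.83973795e-01, -2.55885197e-03,  1.78294763e-01,
        -4.99818375e+02],
       [-1.78301848e-01, -2.87436413e-03,  9.83971640e-01,
        -1.23054915e+03],
       [ 0.00000000e+00,  0.00000000e+00,  0.00000000e+00,
         1.00000000e+00]])}
{'fx': 297.3186396354542, 'fy': 297.3186396354542, 'cx': 250.76020310439276, 'cy': 190.89816584364175, 'T_tool_cam': array([[-1.42091714e-04,  9.62117024e-01,  2.72636777e-01,
    
[... 248 characters left out ...]
0,
         1.00000000e+00]])}
{'t': 0.1, 'joint_pos': array([ 1.46010119e+00,  3.59319429e-01,  1.11331345e-02, -3.21290782e-04,
       -1.22411319e+00, -2.88088538e-01]), 'qvel': array([ 0.00077593, -0.00024444,  0.00308679,  0.00123057,  0.00021859,
       -0.00042254]), 'tau': array([-1.68014158e-03, -5.84166205e+01,  2.93753189e+01,  7.01554477e+00,
        1.02327907e-02, -5.40659732e-05]), 'tcp_pos': array([261.95701484, 621.6027717 , 225.70384309]), 'eef_rot': array([ 9.80176097e-01, -1.98126808e-01, -8.38779205e-05,  7.62002318e-04]), 'contact_force': array([-0.0259024 ,  0.52938326, -0.17863311]), 'moment': array([-0.04032765,  0.04201653, -0.0346339 ]), 'width': 87.53745622828615}
```

View images.

View pics/scene0.png

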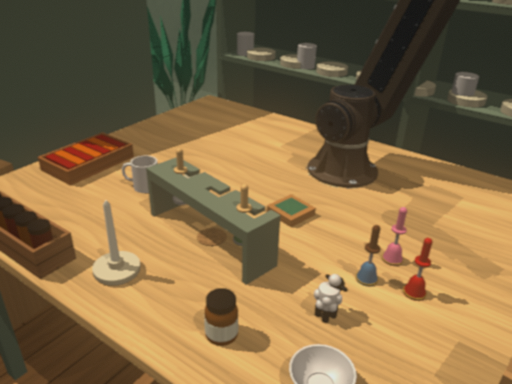

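View pics/top0.png

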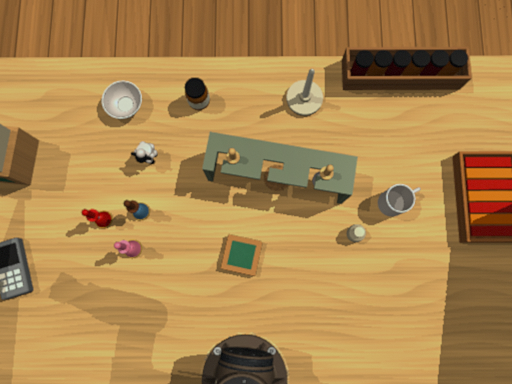

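Run:
```python
import cv2,numpy as np
b=cv2.imread("pics/top0.png"); a=cv2.imread("pics/scene0.png")
A=cv2.resize(b[125:210,195:365],None,fx=4.7,fy=4.7,interpolation=cv2.INTER_CUBIC)[:, :800]
cv2.imwrite("pics/c1.png",A)
B=cv2.resize(b[190:265,75:165],None,fx=4.4,fy=4.4,interpolation=cv2.INTER_CUBIC)
C=cv2.resize(a[205:305,340:440],None,fx=4,fy=4,interpolation=cv2.INTER_CUBIC)
o=np.zeros((400,796,3),np.uint8); o[:B.shape[0],:396]=B; o[:400,396:796]=C
cv2.imwrite("pics/c2.png",o)
```

```text
(no output)
```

View pics/c1.png

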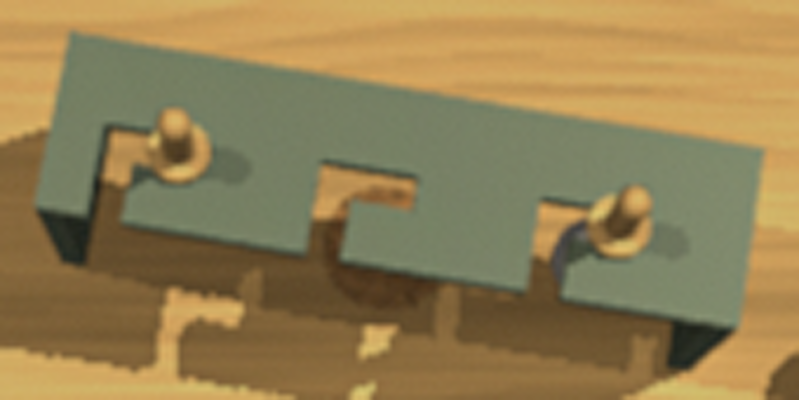

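View pics/c2.png

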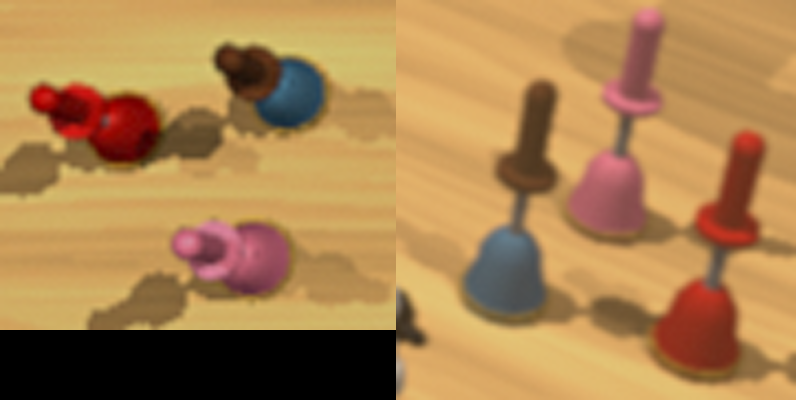

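```bash
cat > h.py <<'E'
import numpy as np, cv2
from plant import bot
from scipy.optimize import least_squares
from scipy.spatial.transform import Rotation as R
RM=np.array([(60,200),(60,-200),(-45,-200),(-45,200),(10,45),(10,-10),(-10,-10),(-10,25),(-45,25),(-45,45)],float)
def proj(n,P):
    c=bot.get_calibration(n); P=np.atleast_2d(P)
    p=P@c["view"][:3,:3].T+c["view"][:3,3]
    return np.c_[c["cx"]+c["fx"]*p[:,0]/-p[:,2], c["cy"]-c["fy"]*p[:,1]/-p[:,2]]
def projw(s,P):
    c=bot.get_calibration("wrist"); T=c["T_tool_cam"]
    t=R.from_quat(s["eef_rot"]).inv().apply(np.atleast_2d(P)-s["tcp_pos"])
    p=(t-T[:3,3])@T[:3,:3]; q=np.c_[p[:,0],-p[:,1],-p[:,2]]
    rho=np.hypot(q[:,0],q[:,1]); th=np.arctan2(rho,q[:,2])
    return np.c_[c["cx"]+c["fx"]*th*q[:,0]/rho, c["cy"]+c["fx"]*th*q[:,1]/rho]
def rackpts(v,M,z=150):
    c,s=np.cos(v[2]),np.sin(v[2]); M=np.atleast_2d(M)
    return np.c_[v[0]+c*M[:,0]-s*M[:,1], v[1]+s*M[:,0]+c*M[:,1], np.full(len(M),float(z))]
def crop(px,off,sc): return (np.array(px,float)+.5)/sc-.5+np.array(off)
def down(a):  # tool down, jaw axis (tool y) along world direction a (rad from world y... )
    return (R.from_euler('z',a)*R.from_quat([1,0,0,0])).as_quat()
E
python3 - <<'E'
from h import *
u=crop([(70,32),(765,150),(735,328),(37,207),(320,160),(418,180),(410,210),(348,198),(340,260),(307,253)],(195,125),4.7)
f=lambda v:(proj("top",rackpts(v,RM))-u).ravel()
r=least_squares(f,[520,-50,0.]); print("rack",r.x,np.round(r.fun.reshape(-1,2),1).tolist())
t=crop([(229,55),(252,72),(290,93)],(75,190),4.4); s=crop([(145,88),(131,170),(109,280)],(340,205),4)
def g(v):
    return np.r_[(proj("top",[(v[0],v[1],z) for z in(152,96,3)])-t).ravel(),(proj("scene",[(v[0],v[1],z) for z in(150,93,6)])-s).ravel()]
q=least_squares(g,[430,200]); print("bell",q.x,np.round(q.fun.reshape(-1,2),1).tolist())
x=q.x
for a in(0,.5,-.5,1,-1,1.57,-1.57): print(a,bot.solve_ik([x[0],x[1],230],down(a)),bot.solve_ik([*rackpts(r.x,(-90,35))[0][:2],230],down(a)))
E
```

```text
rack [ 5.63155456e+02 -9.68540782e+01 -1.78771437e-01] [[-0.2, -0.3], [-0.2, -0.2], [0.7, 0.3], [-0.8, -0.1], [0.3, 0.0], [-0.1, -0.7], [0.4, 0.2], [0.5, 0.5], [-0.1, 0.0], [-0.5, 0.2]]
bell [462.29196529 302.83370149] [[-0.6, 0.9], [0.1, 0.4], [0.0, 0.6], [-0.1, 0.1], [-0.6, 0.1], [-0.7, 1.8]]
0 [ 0.93436042  0.15563102 -0.25505757  0.         -1.16010774  0.63643591] [ 0.31209176  0.03550545 -0.39145567  0.         -1.14383521  1.25870456]
0.5 [ 0.93436042  0.15563102 -0.25505757  0.         -1.16010774  1.13643591] [ 0.31209176  0.03550545 -0.39145567  0.         -1.14383521  1.75870456]
-0.5 [ 0.93436042  0.15563102 -0.25505757  0.         -1.16010774  0.13643591] [ 0.31209176  0.03550545 -0.39145567  0.         -1.14383521  0.75870456]
1 [ 0.93436042  0.15563102 -0.25505757  0.         -1.16010774  1.63643591] [ 0.31209176  0.03550545 -0.39145567  0.         -1.14383521  2.25870456]
-1 [ 0.93436042  0.15563102 -0.25505757  0.         -1.16010774 -0.36356409] [ 0.31209176  0.03550545 -0.39145567  0.         -1.14383521  0.25870456]
1.57 [ 0.93436042  0.15563102 -0.25505757  0.         -1.16010774  2.20643591] [ 0.31209176  0.03550545 -0.39145567  0.         -1.14383521  2.82870456]
-1.57 [ 0.93436042  0.15563102 -0.25505757  0.         -1.16010774 -0.93356409] [ 0.31209176  0.03550545 -0.39145567  0.         -1.14383521 -0.31129544]
```

Run:
```python
from h import *
bot.move_ptp([462.3,302.8,250],down(-.18)); bot.move_gripper(60,30)
s=bot.read_state(); im=bot.camera("wrist")[:,:,::-1].copy()
print(s["t"],s["tcp_pos"],s["width"])
b=[462.3,302.8]
p=projw(s,[(*b,155),(*b,93),(*b,0)]); print(p)
cv2.imwrite("pics/w1.png",cv2.resize(im,None,fx=1.5,fy=1.5,interpolation=cv2.INTER_CUBIC))
```

```text
2.2083 [462.32365022 302.80766843 250.03630875] 59.779126952688
[[250.38131921 192.45263899]
 [250.47812031 176.63204538]
 [250.57103983 161.55203355]]
```

View pics/w1.png

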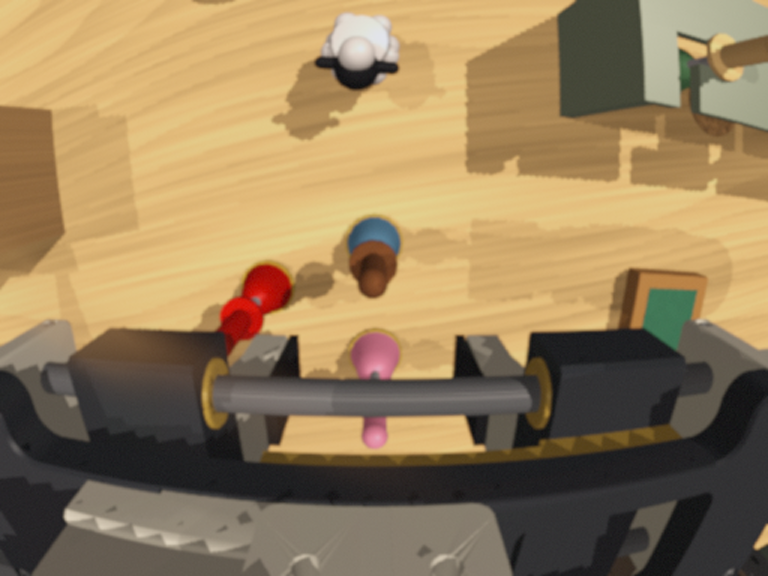

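Run:
```python
from h import *
q=down(-.18)
bot.line_to([463,303.7,165],150); bot.line_to([463,303.7,103],70)
print(bot.read_state()["contact_force"]); f0=bot.read_state()
bot.move_gripper(10,40); s=bot.read_state(); print(s["width"],s["contact_force"],s["tcp_pos"])
bot.line_to([463,303.7,178],100)
v=[563.16,-96.85,-.1788]
p=rackpts(v,(-110,35))[0]; bot.line_to([p[0],p[1],178],200); bot.pause(.3)
s=bot.read_state(); print(s["t"],s["width"],s["contact_force"],s["tcp_pos"],p)
im=bot.camera("wrist")[:,:,::-1].copy()
np.savez("w2.npz",pos=s["tcp_pos"],q=s["eef_rot"])
pr=projw(s,rackpts(v,RM)); print(np.round(pr,1).tolist())
c=rackpts(v,RM[4:]);
cv2.imwrite("pics/w2raw.png",im)
cv2.imwrite("pics/w2.png",cv2.resize(im[0:230,100:400],None,fx=2.6,fy=2.6,interpolation=cv2.INTER_CUBIC))
A=bot.camera("scene")[:,:,::-1]
cv2.imwrite("pics/s2.png",cv2.resize(A[140:290,140:340],None,fx=4,fy=4,interpolation=cv2.INTER_CUBIC))
```

```text
[ 0.08791552 -0.44142143  0.27517564]
17.293764202550186 [ 0.56112104  0.10683829 -0.26247444] [462.89840657 303.66873326 102.88103625]
7.85 17.50137447606985 [-0.07209758  0.20635073 -2.46649716] [461.16700726 -42.51734142 177.95039388] [461.13834895 -42.84460474 150.        ]
[[35.1, 3.0], [520.7, 25.2], [520.4, 141.5], [33.5, 134.5], [234.3, 35.5], [322.2, 38.2], [322.5, 68.4], [266.8, 66.2], [266.7, 121.8], [234.5, 121.8]]
```

View pics/w2.png

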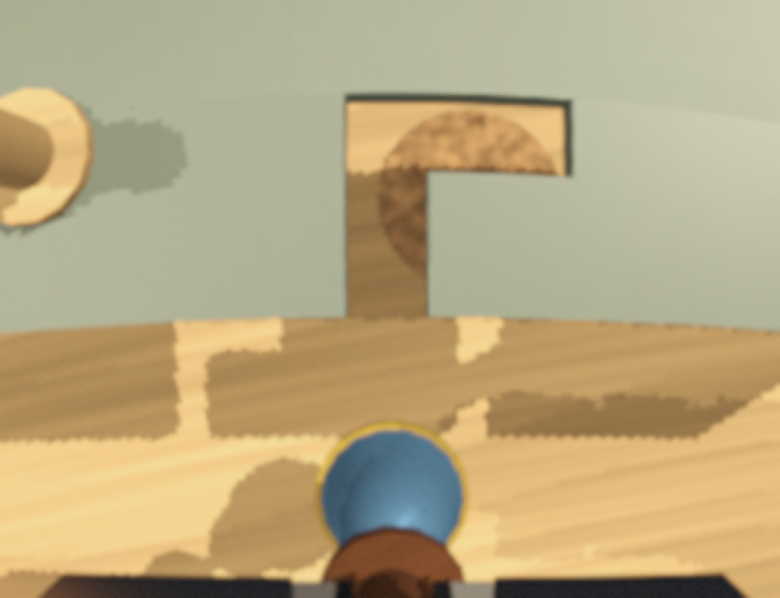

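View pics/s2.png

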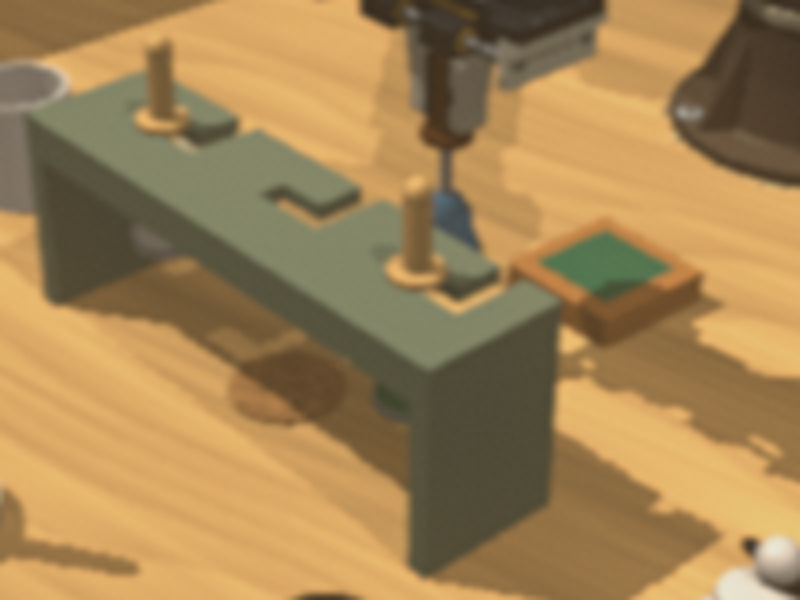

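Run:
```python
from h import *
d=np.load("w2.npz"); s0=dict(tcp_pos=d["pos"],eef_rot=d["q"])
u=crop([(346,95),(572,101),(572,176),(428,170),(428,318),(346,318)],(100,0),2.6)
v0=np.array([563.16,-96.85,-.1788])
r=least_squares(lambda v:np.r_[(projw(s0,rackpts(v,RM[4:]))-u).ravel(),(v[2]-v0[2])*300],v0); print(r.x,np.round(r.fun,1))
v=r.x; np.save("rack.npy",v)
def go(x,y,z,vel):
    p=rackpts(v,(x,y))[0]; bot.line_to([p[0],p[1],z],vel)
    s=bot.read_state(); print((x,y,z),np.round(s["contact_force"],1),np.round(s["moment"],2),round(s["width"],1),round(s["t"],2)); return s
q=down(v[2]); p=rackpts(v,(-95,35))[0]
bot.line_to([p[0],p[1],178],80,ori=q)
for x in(-60,-40,-20,0):
    f=go(x,35,178,50)["contact_force"]
    if np.hypot(f[0],f[1])>6: print("CONTACT");break
else:
    for y in(23,12,0):
        f=go(0,y,178,50)["contact_force"]
        if np.hypot(f[0],f[1])>6: print("CONTACT");break
s=bot.read_state()
im=bot.camera("wrist")[:,:,::-1]
A=bot.camera("scene")[:,:,::-1]
o=np.hstack([cv2.resize(im[60:260,150:350],(400,400),interpolation=cv2.INTER_CUBIC),cv2.resize(A[140:240,160:260],(400,400),interpolation=cv2.INTER_CUBIC)])
cv2.imwrite("pics/s3.png",o)
```

```text
[ 5.63474094e+02 -9.54596976e+01 -1.78310842e-01] [-0.8 -0.7  0.3 -0.6  0.6  0.8  0.2  1.   0.1 -0.3 -0.5 -0.2  0.1]
(-60, 35, 178) [ 0.1  0.  -1.7] [0.02 0.03 0.03] 17.0 9.14
(-40, 35, 178) [-0.6 -0.2 -2.8] [-0.03  0.03  0.02] 17.2 9.69
(-20, 35, 178) [-0.2 -0.6 -2.4] [-0.05  0.   -0.01] 17.6 10.24
(0, 35, 178) [-0.1  0.2 -1.7] [-0.11  0.04 -0.05] 17.5 10.79
(0, 23, 178) [ 0.2 -0.8 -2.7] [-0.05 -0.    0.  ] 17.2 11.18
(0, 12, 178) [ 0.2  1.2 -2.3] [-0.04 -0.02  0.  ] 17.2 11.55
(0, 0, 178) [-0.7  0.4 -2.4] [0.02 0.01 0.01] 17.3 11.94
```

View pics/s3.png

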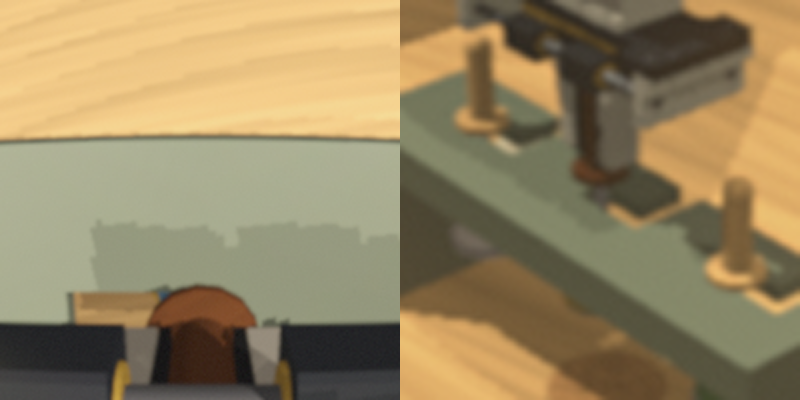

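Run:
```python
from h import *
v=np.load("rack.npy"); p=rackpts(v,(0,0))[0]
bot.line_to([p[0],p[1],166],30); z=166
f0=np.mean([bot.read_state()["contact_force"][2] for _ in range(5)])
while z>160:
    z-=.7; bot.line_to([p[0],p[1],z],15); bot.pause(.1)
    f=bot.read_state()["contact_force"]; print(round(z,1),np.round(f,1))
    if f[2]>2: break
bot.pause(.2); bot.move_gripper(45); bot.pause(.4)
bot.line_to([p[0],p[1],250],80)
s=bot.read_state(); print(s["t"],s["contact_force"])
bot.line_to([p[0]-120,p[1],300],150); bot.pause(.5)
im=bot.camera("wrist")[:,:,::-1]; A=bot.camera("scene")[:,:,::-1];B=bot.camera("top")[:,:,::-1]
o=np.hstack([cv2.resize(A[130:330,110:310],(400,400),interpolation=cv2.INTER_CUBIC),cv2.resize(B[110:260,180:330],(400,400),interpolation=cv2.INTER_CUBIC)])
cv2.imwrite("pics/s4.png",o); cv2.imwrite("pics/w4.png",im); print(bot.read_state()["t"])
```

```text
165.3 [ 0.3 -0.2 -2.4]
164.6 [-0.7  0.1 -2.7]
163.9 [-0.5  0.6 -2.4]
163.2 [-0.2 -0.2 -2.1]
162.5 [-0.5  1.2  3.2]
16.8833 [ 0.06407818  0.38081238 -0.33928627]
18.55
```

View pics/s4.png

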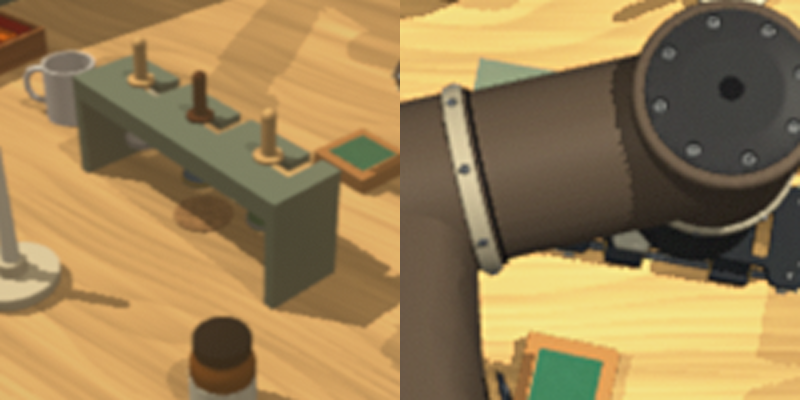

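View pics/w4.png

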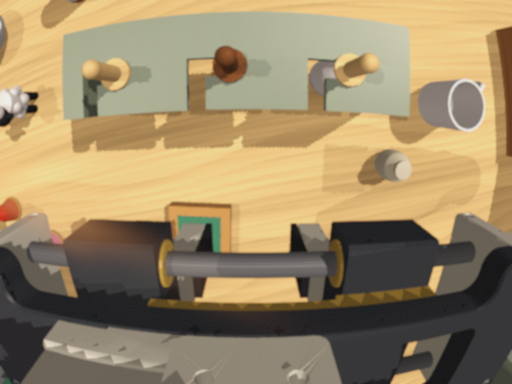

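Run:
```python
from plant import bot
bot.close_job(); print(bot.read_state()["t"])
```

```text
the job is handed in; nothing more can be done
the job is handed in; nothing more can be done
```

The blue bell is hanging by its collar at the blind end of the middle bay, and the job was handed in at about 18.6 s of the 48 s allowed. The hand-in gave no verdict.

- **What I did:** I gripped the bell by its wooden grip and brought the neck in through the middle slot's open front, then round the corner to the bay. Sideways forces stayed at about 1 N. I then lowered it until the collar rested on the board (force went from −2 to +3 N), opened the fingers, rose straight up and backed away.
- **Last checks:** The final scene and wrist pictures show the bell upright with its collar on the board, in line with the two hanging bells. Those two bells and the mug look unmoved. Only part of the sheep and vase is in view, and I never worked near either. The force on the tool was near zero after release.
- **Not confirmed:** In the last top picture the arm hid the bay, so that view confirmed nothing. I took no second picture to confirm the bell was still, only one after it had hung freely for over 2 s.
- **Disagreement:** The two rack measurements differed by about 1.4 mm in y; I used the closer wrist-camera one.

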